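# Bring the cooling-water throttle back to its idle stop

### The job

The cooling loop has been flushed at full bore; put its throttle valve (the one with the steel sector plate under its lever) back to idle. Press the lever's thumb latch down to free its locking pin from the open notch, swing the lever clockwise (seen from above) until you feel it come up against the screw of the idle stop, gently, without forcing it, and leave it resting against that screw. Leave the bypass valve and everything else on the bench where it is.

Things in the scene. Friction and masses are not known exactly. Their poses are not given: they have to be found in the camera images.
- throttle: Fixed steel pipe bridge (230 mm along its x, level pipe 34 mm across, axis 75 mm high) with a butterfly valve in its middle. Origin on the bench under the vertical valve stem, on which the lever turns; z up. Sector plate on top: upper face 142 mm above the bench, radius 105 mm, reaching from the open notch (-x side) clockwise to its +y side.
- lever: Throttle lever: two straps, 25 mm wide over both, 150 to 162 mm above the bench, then the grip. Origin on the stem axis at bench level; it points along its own -x. At the start, full open, its axes agree with throttle; clockwise from above closes it. Stem friction 0.35 N m: it stays where it is left; the flow adds about 0.14 N m towards closing.
- lever_grip (a point): Middle of the lever's black grip (45 mm long, 26 wide, 16 high), 147.5 mm from the stem axis, 156 mm above the bench.
- latch_pad (a point): Middle of the upper face of the latch's thumb pad, on top of the lever, 118 mm from the stem axis, 177.5 mm above the bench when up; pad 34 mm along the lever by 26 mm across. When up, the pad's outer end is tipped up by 0.12 rad; pressed down, it is tipped as much the other way. It moves with latch and lever.
- latch (a joint): Thumb latch: 0 = pad up, pin in notch; 0.24 rad = pad fully down (9.6 mm lower), at its limit. Spring: 4 N on the pad to start, 7 N at the limit. Pin (8 mm, 45 mm from the stem) is clear of the plate from about 0.18 rad. Notch 9.6 mm wide: hold the pad down while the lever turns the first 0.25 rad; then the pin rides on the plate and the pad stays down by itself.
- stop_face (a point): Idle stop: rigid steel block, 24 mm along the rim, 26 deep, 26 high, on the plate. This point: its face towards the lever, 156 mm above the bench, 90.8 mm from the stem. An 8 mm screw with a rounded end stands out of the face, square to it, towards the lever's leading strap; its length (4 to 20 mm) is not measured: feel for it. Over 30 N there counts as forced.
- idle_stop: The same stop as a body (block and screw). Origin on the stem axis at bench level; it does not move. Its turn about z differs from that of throttle by up to 0.2 rad either way, with the block's setting.
- bypass_grip (a point): Middle of the black grip (70 x 18 x 9 mm) of the lever of the bypass ball valve, a smaller pipe bridge without a sector plate; 116 mm above the bench, 82 mm from its stem. To be left alone; stands anywhere in its quarter turn.
- amber: Brown glass bottle, 60 mm across, 115 mm high, blue cap. Origin at its base, as for all loose things here. Leave alone.
- reagent: Clear glass bottle, 56 mm across, 100 mm high, blue cap. Leave alone.
- beaker: Glass beaker, 68 mm across, 85 mm high. Leave alone.
- tub: White plastic jar, 48 mm across, 55 mm high. Leave alone.
- vial: Small glass vial with a black cap, 28 mm across, 45 mm high. Leave alone.
- spanner: Steel spanner, 150 mm long, lying flat. Leave alone.
- tray: Low white plastic tray, 120 x 80 x 22 mm. Leave alone.

How it is judged:
On the way:
1. the thumb latch is pressed down, its pin clear of the plate (value of joint latch above 0.16 rad), for 0.1 s.
At the end, for the whole second after the job is handed in: The throttle lever rests against the screw of the idle stop (touching it with at least 0.3 N, which the flow's closing torque gives by itself) and is still (contact force between lever and idle_stop above 0.3 N and angular speed of lever below 0.1 rad/s).
It fails at once if the lever is forced against the idle stop (over 30 N there) (contact force between lever and idle_stop above 30 N).
It fails at once if the bypass lever is moved (its grip by more than 15 mm) (distance of bypass_grip from where it was at the start of the episode above 0.015 m).
It fails at once if something loose on the bench is moved by more than 30 mm (distance of any of amber, reagent, beaker, tub, vial, spanner, tray from where it was at the start of the episode above 0.03 m).
It also fails if it takes over 54 s, if anything falls off the work surface, if the arm or the gripper's body presses on something with over 40 N, if the wrist force passes 120 N, or if a joint passes its speed limit or range.

### The arm

A 6-joint arm with a two-finger parallel gripper is mounted at the origin on the work surface. World frame = base frame: x ahead of the robot, y to its left, z up, the work surface at z = 0. Lengths are in m, angles in rad, forces in N, time in s.
With the tool pointing down it reaches from about 0.3 to 1 m from the base axis. Payload 5.1 kg.
Tool frame: the origin (TCP) lies on the centre line of the jaws, within the pads' length; the fingertips stand robot.tips_ahead ahead of it and the grasp point (between the pads) is the TCP (robot.tips_ahead is the distance from the TCP to the fingertips, in m); y points along the fingers, z is the direction in which the jaws open and shut, and the axes are right-handed (so a half turn about y gives the same grasp; the last joint's range is limited). The gripper opens to 95 mm and grips with 3 to 60 N. Pads are 20 mm wide; open, the fingers measure 119 mm over their backs; the gripper's body (75 mm by 180 mm) begins 59 mm behind the grasp point.
Start: joints at [-0.083, 0.124, 1.65, -0, 1.367, -0.083], TCP at [0.65, -0, 0.234] pointing down, gripper open.
Joint ranges: [-2.61, 2.61], [-1.02, 2.33], [0.03, 2.71], [-1.35, 4.49], [0.32, 2.68], [-2.91, 2.91]. Speed limits (rad/s): [2.57, 2.57, 3.14, 3.14, 3.14, 3.14].

### API

Orientations are given as a unit quaternion [x, y, z, w].
In Python, from station import robot gives the robot as it stands. The module is installed in compiled form; this text tells all that it offers.
- The arm moves only by the tool step_arm, never from a script. Its argument "motion" is a list of rows, each a list of 2 entries, a list of its own where there are three numbers: the shift along the tool's x, y, z as a fraction of full scale, then the turn about the tool's y as a fraction of full scale. In form: [[[dx, dy, dz], turn], ...]. A call has 1 to 10 rows; each row is the pose to reach, as a shift and turn from the pose measured when the call began, along the tool's axes at that moment; what a row does not reach only later rows make up. Full scale, the value 1, is 250 mm for a shift and 45 degrees for a turn. A row lasts 1/12 s, in which the tool goes at most 41.7 mm and 7.16 degrees, less where a joint would pass 70% of its speed; a pose out of reach is approached as far as the arm can. A call with a number of a shift or a turn outside -1 to 1 is refused whole. A call with a gripper value outside its range is refused whole. "hand" is the gripper's target within -1 to 1 (shut at 1, half-way at 0, fully open at -1), set as the call begins (left out, the last holds). The fingers move at their own pace and stop on an object; "grip_force" is the grip in N (left out, the last holds). Time passes only in rows, so rows that repeat a pose let the fingers close. It gives the time, the measured TCP pose, the force and the opening at its end, in the units of the state.
- robot.state(): the state, without advancing time (a new reading comes with each control period).
- robot.read_camera(name): name is "scene" or "side" or "wrist"; returns the picture (480x640x3 uint8, red, green, blue); there is no depth.
- robot.calibration(name): a dict with "vfov" (degrees; the focal length in pixels is half the picture's height over the tangent of half this angle, whatever the lens; pixels are square), "cx", "cy" (the principal point, pixels), "eye" and "attitude" of the camera in the world. Camera axes: x right, y up, looking along -z (the intrinsics and any distortion apply to the point x, -y, -z); pixel columns grow to the right and rows downward; lengths in m; the calibration is good to about 2 mm. A picture is of the moment at which its call begins: read the wrist's pose just before it. calibration takes no time and is no camera call; for the wrist camera it gives the pose at the moment of the call.
- robot.close_job(): hands the job in, once; it reports no verdict.
The state is a dict: "time": time; "q": joint angles; "dq": joint speeds; "joint_efforts": joint torques, N m; "tool_pos": TCP position; "eef_rot": TCP orientation; "force": force on the tool from outside, world axes, zero at the start; "wrist_torque": the same for the moment, N m; "gripper_width": finger opening in m.
Only numpy, scipy, OpenCV 4.12 (cv2) and the standard library are available. Lean on these libraries where they do the work, as an engineer would, in place of code of your own. Each camera call takes 0.05 s, during which the arm holds its last target. There are 200 camera calls.

## Working session

There is one attempt and no reset: what is moved stays moved. The work goes in short steps, Python scripts to look and compute and a tool call to move; the robot and the scene stay as the last step left them, time stands still between calls to the robot, and variables do not carry over. Pictures are saved under pics/ and viewed, about 8 in all and at most 12, crops included, and the job is handed in when it is done.

Besides the shell and the picture viewer there is one more tool, called after "Call:" in YAML: its name, and indented under it one key for each argument. step_arm: Moves the arm, as the interface text tells. Shift numbers are shares of 250 mm and turn numbers shares of 45 degrees, none past 1 either way. Its arguments: {"type":"object","properties":{"motion":{"type":"array","items":{"type":"array"}},"hand":{"type":"number"},"grip_force":{"type":"number"}},"required":["motion"]}

```bash
mkdir -p pics; cat > h.py <<'E'
import numpy as np, cv2
from scipy.spatial.transform import Rotation as R
from station import robot
def snap(n,f):
    c=robot.calibration(n); im=robot.read_camera(n)
    cv2.imwrite(f'pics/{f}.png',im[:,:,::-1]); return c
E
python3 - <<'E'
from h import *
for n in ['scene','side']:
    print(n,snap(n,n+'1'))
print(robot.calibration('wrist')); print(robot.state())
print([k for k in dir(robot) if k[0]!='_'], robot.tips_ahead)
E
```

```text
scene {'vfov': 46.23090183700414, 'cx': 322.43191731669344, 'cy': 231.2425624709721, 'eye': array([ 1.1257947 , -0.16344032,  0.95167565]), 'attitude': array([0.27157593, 0.18697455, 0.55596509, 0.76301366])}
side {'vfov': 57.651356501044354, 'cx': 324.6561736118091, 'cy': 241.1050885079219, 'eye': array([1.09909264, 0.4299119 , 0.66476884]), 'attitude': array([0.20361383, 0.38376038, 0.79273865, 0.42759187])}
{'vfov': 61.48329064366758, 'cx': 317.5828187530053, 'cy': 239.88474731321034, 'eye': array([0.65051581, 0.07770741, 0.38305727]), 'attitude': array([-1.36232569e-01,  8.94960091e-04,  1.16670203e-04,  9.90676472e-01])}
{'time': 0.1, 'q': array([-8.26357207e-02,  1.24466259e-01,  1.65154129e+00, -3.22046644e-05,
        1.36749510e+00, -8.26111945e-02]), 'dq': array([ 0.00046354, -0.00243201, -0.00352828,  0.0010325 , -0.00018992,
       -0.00015586]), 'joint_efforts': array([ 5.00436727e-04, -4.18875861e+01, -3.61097610e+01,  7.76667567e-02,
        4.61263221e-02, -8.66308574e-05]), 'tool_pos': array([ 6.49452312e-01, -1.55697669e-05,  2.32490589e-01]), 'eef_rot': array([-0.50044024,  0.50051234, -0.4994962 ,  0.4995503 ]), 'force': array([ 0.37857893, -0.13587865, -0.7470294 ]), 'wrist_torque': array([ 0.06748971,  0.01860624, -0.02501334]), 'gripper_width': 0.09533843212440858}
['PlanningError', 'calibration', 'close_job', 'read_camera', 'state', 'tips_ahead'] 0.019
```

View pics/scene1.png

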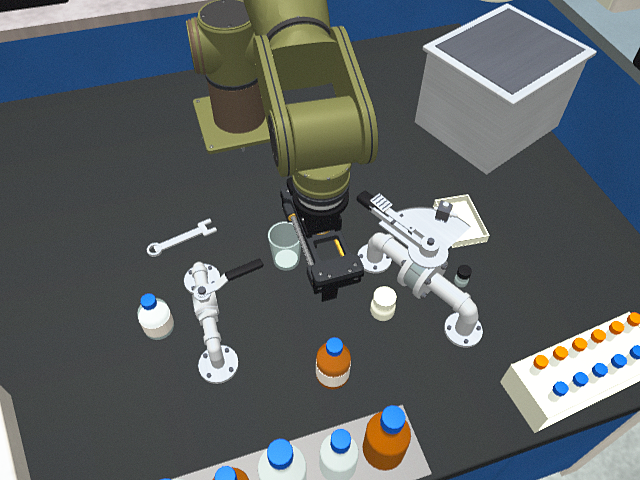

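View pics/side1.png

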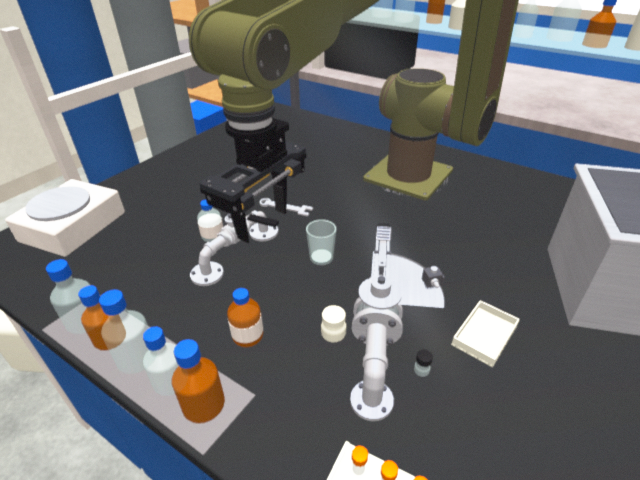

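The scene view shows the throttle at right: stem about (430,243), latch pad about (381,202), stop block about (445,208). In the side view the stem is about (380,288), the pad about (383,233) and the stop about (432,275). The bypass valve is at left. Next I'll enlarge both.

```bash
python3 - <<'E'
import cv2,numpy as np
a=cv2.imread('pics/scene1.png')[180:280,350:490]; b=cv2.imread('pics/side1.png')[215:315,345:485]
f=lambda x:cv2.resize(x,None,fx=5,fy=5,interpolation=cv2.INTER_CUBIC)[:,:700]
cv2.imwrite('pics/c1.png',cv2.resize(np.vstack([f(a)]),None,fx=1,fy=1)); cv2.imwrite('pics/c2.png',f(b))
E
```

```text
(no output)
```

View pics/c1.png

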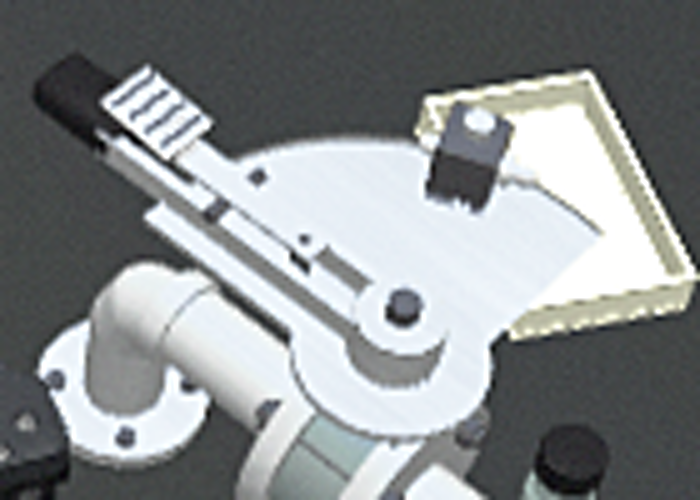

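View pics/c2.png

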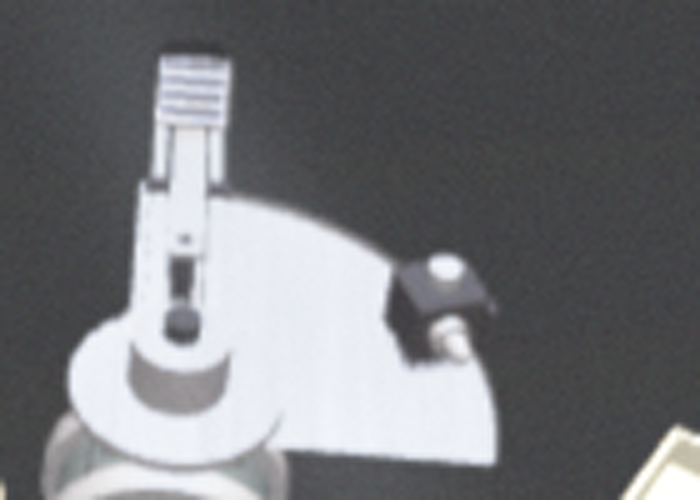

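```bash
cat >> h.py <<'E'
def ray(c,u,v):
    f=240/np.tan(np.radians(c['vfov']/2))
    d=R.from_quat(c['attitude']).apply([(u-c['cx'])/f,-(v-c['cy'])/f,-1]); return np.array(c['eye']),d/np.linalg.norm(d)
def tri(rs):
    A=sum(np.eye(3)-np.outer(d,d) for e,d in rs); b=sum((np.eye(3)-np.outer(d,d))@e for e,d in rs)
    p=np.linalg.solve(A,b); return p,[np.linalg.norm(np.cross(p-e,d)) for e,d in rs]
E
python3 - <<'E'
from h import *
a,b=robot.calibration('scene'),robot.calibration('side')
for n,p,q in [('pad',(381.6,202.4),(384,233.2)),('stem',(430.8,240.6),(381.6,279)),('stopdot',(446,204.4),(434,268.6)),('bypassgrip',(243,270),(265,220))]:
    print(n,tri([ray(a,*p),ray(b,*q)]))
P=tri([ray(a,381.6,202.4),ray(b,384,233.2)])[0];S=tri([ray(a,430.8,240.6),ray(b,381.6,279)])[0];T=tri([ray(a,446,204.4),ray(b,434,268.6)])[0]
for v in (P-S,T-S): print(np.hypot(*v[:2]),np.degrees(np.arctan2(v[1],v[0])))
E
```

```text
pad (array([0.51000911, 0.1673489 , 0.17550762]), [np.float64(0.0011604198400953305), np.float64(0.001160419840095206)])
stem (array([0.61583616, 0.21845539, 0.17073476]), [np.float64(0.0008082950429774794), np.float64(0.0008082950429775665)])
stopdot (array([0.54787777, 0.28086582, 0.17262034]), [np.float64(0.001203342095864633), np.float64(0.0012033420958647465)])
bypassgrip (array([ 0.5328535 , -0.10547329,  0.11037595]), [np.float64(0.0030633163103670844), np.float64(0.003063316310367196)])
0.11752121880456211 -154.22295892882028
0.09226810840526138 137.43680557194438
```

```bash
cat >> h.py <<'E'
S=np.array([0.6158,0.2185])
def lp(r,deg,z): t=np.radians(deg); return np.array([S[0]+r*np.cos(t),S[1]+r*np.sin(t),z])
def mv(target):
    s=robot.state(); d=R.from_quat(s['eef_rot']).inv().apply(np.array(target)-s['tool_pos'])/0.25; return np.round(d,4)
E
python3 - <<'E'
from h import *
print(R.from_quat(robot.state()['eef_rot']).as_matrix().round(3)); print(lp(.121,-154.2,.219),mv(lp(.121,-154.2,.219)))
E
```

```text
[[-0.    -0.002  1.   ]
 [-1.     0.    -0.   ]
 [-0.    -1.    -0.002]]
[0.50686143 0.16583704 0.219     ] [-0.6634  0.0551 -0.5703]
```

Call:
step_arm:
  motion:
    - [[-0.663,0.05,-0.57],-0.573]
    - [[-0.663,0.05,-0.57],-0.573]
    - [[-0.663,0.05,-0.57],-0.573]
    - [[-0.663,0.05,-0.57],-0.573]
    - [[-0.663,0.05,-0.57],-0.573]
    - [[-0.663,0.05,-0.57],-0.573]
    - [[-0.663,0.05,-0.57],-0.573]
    - [[-0.663,0.05,-0.57],-0.573]
    - [[-0.663,0.05,-0.57],-0.573]
    - [[-0.663,0.05,-0.57],-0.573]
  hand: 1
  grip_force: 20

```text
time: 0.93
tool_pos: [0.5079, 0.1647, 0.2204]
eef_rot: [0.599, -0.377, 0.376, -0.598]
force: [0.2, 0.5, 0.2]
gripper_width: 0.034
```

```bash
python3 - <<'E'
from h import *
c=snap('wrist','w1'); print(c); b=snap('scene','s2'); s=robot.state(); print(s['time'],s['tool_pos'],s['force'],s['gripper_width'],mv(lp(.121,-154.2,.219)))
print(R.from_quat(s['eef_rot']).as_matrix().round(3))
a=cv2.imread('pics/s2.png')[160:280,320:490]; cv2.imwrite('pics/s2c.png',cv2.resize(a,None,fx=4,fy=4,interpolation=cv2.INTER_CUBIC))
E
```

```text
{'vfov': 61.48329064366758, 'cx': 317.5828187530053, 'cy': 239.88474731321034, 'eye': array([0.47596782, 0.23492931, 0.3709651 ]), 'attitude': array([-0.13279624, -0.02960668,  0.22028563,  0.96590002])}
1.0333 [0.50780277 0.16475862 0.22026632] [ 0.26665998  0.87388813 -0.01042827] 0.026129691467842765 [-0.0055  0.0051 -0.0015]
[[ 0.433 -0.002  0.901]
 [-0.901 -0.     0.433]
 [-0.001 -1.    -0.002]]
```

View pics/w1.png

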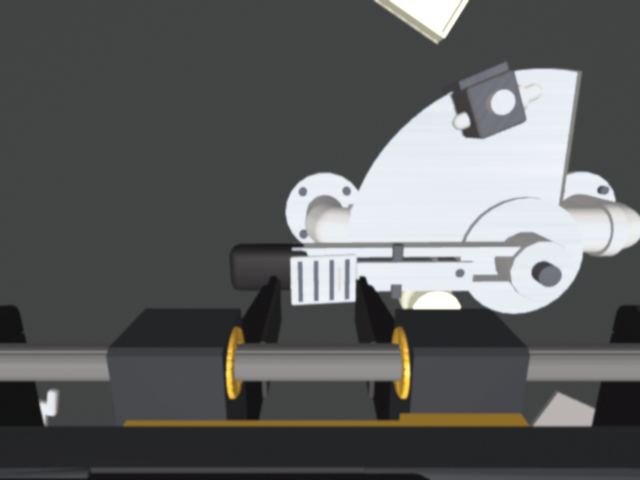

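The wrist view shows the closing fingers centred at column 318 and the pad at about (324,279). The stem bolt is at about (547,274), the stop block top dot at (503,102), and a short screw tip at about (461,121). I'll check positions from this view.

```bash
python3 - <<'E'
from h import *
c={'vfov': 61.48329064366758, 'cx': 317.5828187530053, 'cy': 239.88474731321034, 'eye': np.array([0.47596782, 0.23492931, 0.3709651 ]), 'attitude': np.array([-0.13279624, -0.02960668,  0.22028563,  0.96590002])}
def at(u,v,z): e,d=ray(c,u,v); return e+d*(z-e[2])/d[2]
for n,u,v,z in [('pad',324,279,.1775),('stem',547,274,.171),('dot',503,102,.1735),('tip',457,123,.156),('bk',538,92,.156)]:
    p=at(u,v,z); v=p[:2]-S; print(n,p.round(4),np.hypot(*v),np.degrees(np.arctan2(v[1],v[0])))
print(robot.state()['gripper_width'])
E
```

```text
pad [0.5112 0.1687 0.1775] 0.11586647743312344 -154.54653378653302
stem [0.6169 0.22   0.171 ] 0.0018527245114766668 51.92347805277939
dot [0.5484 0.2821 0.1735] 0.09268668549262009 136.6802863592225
tip [0.5391 0.2675 0.156 ] 0.09095620647839017 147.43993326222494
bk [0.568  0.2979 0.156 ] 0.09267522298653973 121.05006394680674
0.026129691467842765
```

```bash
sed -i 's/^S=.*/S=np.array([0.6163,0.2192])/' h.py; python3 - <<'E'
from h import *
print(mv(lp(.121,-154.3,.202)))
E
```

```text
[-0.008   0.0731  0.0016]
```

Call:
step_arm:
  motion:
    - [[-0.008,0.073,0.002],0]
    - [[-0.008,0.073,0.002],0]
    - [[-0.008,0.073,0.002],0]
    - [[-0.008,0.073,0.002],0]
    - [[-0.008,0.08,0.002],0]
    - [[-0.008,0.09,0.002],0]
    - [[-0.008,0.1,0.002],0]
    - [[-0.008,0.11,0.002],0]

```text
time: 1.7
tool_pos: [0.5073, 0.1666, 0.1936]
eef_rot: [0.599, -0.377, 0.376, -0.598]
force: [-3.0, -0.8, 5.2]
gripper_width: 0.0008
```

Call:
step_arm:
  motion:
    - [[0,0.01,0],0]
    - [[0,0.016,0],0]
    - [[0,0.022,0],0]
    - [[0,0.026,0],0]
    - [[0,0.026,0],0]

```text
time: 2.12
tool_pos: [0.5066, 0.1662, 0.1878]
eef_rot: [0.6, -0.377, 0.375, -0.597]
force: [-5.4, -2.0, 7.4]
gripper_width: 0.0003
```

Call:
step_arm:
  motion:
    - [[0,0.006,0],0]
    - [[0,0.01,0],0]
    - [[0,0.01,0],0]

```text
time: 2.37
tool_pos: [0.5066, 0.1662, 0.1869]
eef_rot: [0.6, -0.377, 0.375, -0.597]
force: [-4.0, -2.4, 7.2]
gripper_width: 0.0004
```

Call:
step_arm:
  motion:
    - [[0,0.008,0],0]
    - [[0,0.012,0],0]
    - [[0,0.014,0],0]
    - [[0,0.014,0],0]

```text
time: 2.7
tool_pos: [0.5066, 0.1662, 0.1866]
eef_rot: [0.6, -0.377, 0.375, -0.597]
force: [-8.5, -2.9, 14.3]
gripper_width: 0.001
```

Call:
step_arm:
  motion:
    - [[-0.005,0.014,-0.005],0.01]
    - [[-0.015,0.014,-0.005],0.04]
    - [[-0.03,0.014,-0.004],0.08]
    - [[-0.045,0.014,-0.002],0.12]
    - [[-0.06,0.014,0],0.16]
    - [[-0.075,0.014,0.002],0.2]
    - [[-0.09,0.014,0.004],0.24]
    - [[-0.105,0.014,0.007],0.28]
    - [[-0.12,0.014,0.01],0.32]
    - [[-0.125,0.014,0.011],0.333]

```text
time: 3.53
tool_pos: [0.4968, 0.1961, 0.1867]
eef_rot: [0.545, -0.451, 0.452, -0.544]
force: [-3.8, -2.9, 11.2]
gripper_width: 0.0004
```

```bash
python3 - <<'E'
from h import *
s=robot.state(); M=R.from_quat(s['eef_rot']); print(M.inv().apply(s['force']),s['tool_pos']); v=s['tool_pos'][:2]-S; print(np.hypot(*v),np.degrees(np.arctan2(v[1],v[0])))
snap('scene','s3');a=cv2.imread('pics/s3.png')[170:270,340:480]; cv2.imwrite('pics/s3c.png',cv2.resize(a,None,fx=5,fy=5,interpolation=cv2.INTER_CUBIC))
E
```

```text
[  2.19846925 -11.14913314  -4.28399237] [0.49678428 0.19608351 0.18669633]
0.12173076821388965 -169.05314104759134
```

View pics/s3c.png

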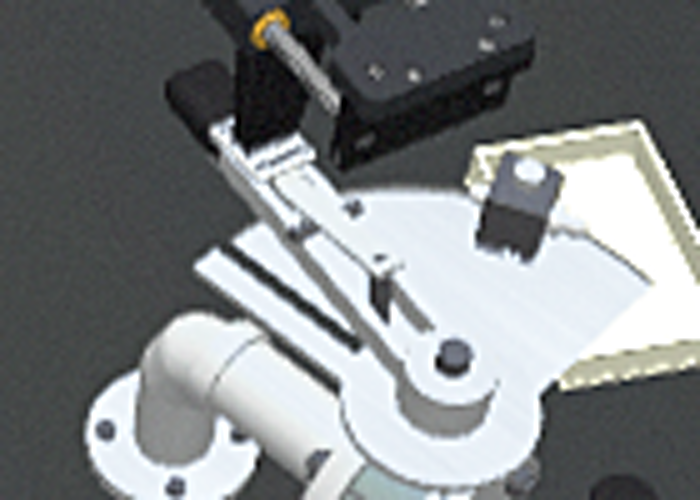

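The lever has left its notch and turned about 15°, with the finger still on the pad. I'll carry on with the swing.

Call:
step_arm:
  motion:
    - [[-0.02,0.013,-0.002],0.053]
    - [[-0.04,0.013,0],0.107]
    - [[-0.061,0.013,0.002],0.16]
    - [[-0.081,0.013,0.005],0.213]
    - [[-0.101,0.013,0.009],0.267]
    - [[-0.121,0.013,0.014],0.32]
    - [[-0.141,0.013,0.019],0.373]
    - [[-0.16,0.013,0.025],0.427]
    - [[-0.179,0.013,0.031],0.48]
    - [[-0.198,0.013,0.039],0.533]

```text
time: 4.42
tool_pos: [0.4982, 0.2474, 0.1867]
eef_rot: [0.437, -0.554, 0.556, -0.439]
force: [-3.5, -1.3, 12.1]
gripper_width: 0.0005
```

```bash
cat >> h.py <<'E'
def st():
    s=robot.state(); M=R.from_quat(s['eef_rot']); v=s['tool_pos'][:2]-S
    print(s['time'],'Ftool',M.inv().apply(s['force']).round(2),'r',np.hypot(*v).round(4),'ang',np.degrees(np.arctan2(v[1],v[0])).round(2),'z',s['tool_pos'][2].round(4),'yaw',np.degrees(np.arctan2(*M.as_matrix()[[1,0],2])).round(1))
E
python3 -c "
from h import *
st()
c=snap('wrist','w2'); print(c)
"
```

```text
4.4167 Ftool [  2.07 -12.15  -3.1 ] r 0.1214 ang 166.55 z 0.1867 yaw -13.4
{'vfov': 61.48329064366758, 'cx': 317.5828187530053, 'cy': 239.88474731321034, 'eye': array([0.51603604, 0.32312273, 0.33731086]), 'attitude': array([-0.13522957,  0.01396266, -0.11563104,  0.98394485])}
```

View pics/w2.png

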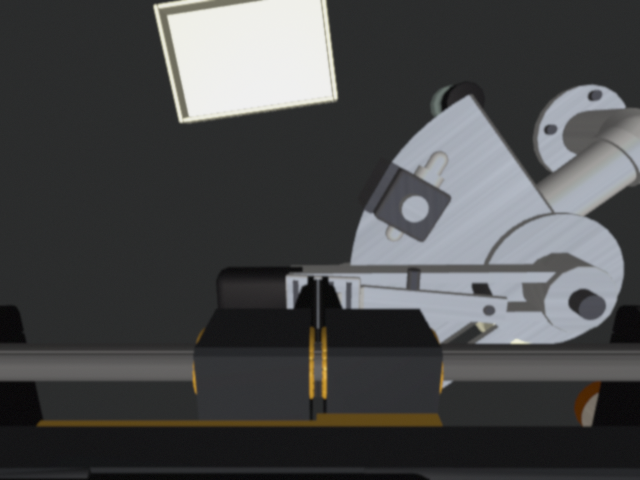

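The screw tip is at about (391,240) and the lever's leading edge at about row 265 there, leaving roughly 7° to go. I'll go slowly now.

Call:
step_arm:
  motion:
    - [[-0.009,0.013,0],0.022]
    - [[-0.017,0.013,0],0.044]
    - [[-0.026,0.013,0],0.067]
    - [[-0.034,0.013,0.001],0.089]
    - [[-0.034,0.013,0.001],0.089]

```text
time: 4.88
tool_pos: [0.5014, 0.2579, 0.1868]
eef_rot: [0.415, -0.57, 0.57, -0.421]
force: [-5.9, 0.2, 11.6]
gripper_width: 0.0003
```

```bash
python3 -c "
from h import *
st()"
```

```text
4.8833 Ftool [  1.54 -11.68  -5.62] r 0.1212 ang 161.37 z 0.1868 yaw -17.5
```

Call:
step_arm:
  motion:
    - [[-0.006,0.013,0],0.015]
    - [[-0.012,0.013,0],0.03]
    - [[-0.012,0.013,0],0.03]

```text
time: 5.13
tool_pos: [0.503, 0.262, 0.1867]
eef_rot: [-0.407, 0.575, -0.575, 0.415]
force: [-4.0, 1.1, 11.8]
gripper_width: 0.0006
```

```bash
python3 -c "
from h import *
st()"
```

```text
5.1333 Ftool [  0.17 -11.85  -4.05] r 0.1211 ang 159.3 z 0.1867 yaw -18.8
```

Call:
step_arm:
  motion:
    - [[-0.006,0.013,0],0.015]
    - [[-0.012,0.013,0],0.03]
    - [[-0.012,0.013,0],0.03]

```text
time: 5.38
tool_pos: [0.5047, 0.2658, 0.1868]
eef_rot: [-0.4, 0.58, -0.58, 0.41]
force: [-5.4, -0.9, 11.8]
gripper_width: 0.0003
```

```bash
python3 -c "
from h import *
st()"
```

```text
5.3833 Ftool [  2.54 -11.85  -4.68] r 0.121 ang 157.34 z 0.1868 yaw -20.2
```

Call:
step_arm:
  motion:
    - [[-0.005,0.013,0],0.012]
    - [[-0.008,0.013,0],0.02]
    - [[-0.008,0.013,0],0.02]

```text
time: 5.63
tool_pos: [0.5052, 0.2669, 0.1867]
eef_rot: [0.396, -0.583, 0.584, -0.404]
force: [-7.3, -6.3, 15.0]
gripper_width: 0.0004
```

```bash
python3 -c "
from h import *
st()"
```

```text
5.6333 Ftool [  8.35 -15.11  -4.41] r 0.1209 ang 156.75 z 0.1867 yaw -21.1
```

Call:
step_arm:
  motion:
    - [[-0.005,0.013,0],0.012]
    - [[-0.008,0.013,0],0.02]
    - [[-0.008,0.013,0],0.02]

```text
time: 5.88
tool_pos: [0.5054, 0.2674, 0.1866]
eef_rot: [0.392, -0.585, 0.587, -0.398]
force: [-9.7, -9.1, 17.4]
gripper_width: 0.0006
```

```bash
python3 -c "
from h import *
st()"
```

```text
5.8833 Ftool [ 12.01 -17.47  -5.41] r 0.1209 ang 156.51 z 0.1866 yaw -22.0
```

The lateral force rose from about 2 N to 8 N, then 12 N, with the motion stalled at 156.5°. That puts the lever on the screw at about 14 N. I'll lift off with a slight closing bias.

Call:
step_arm:
  motion:
    - [[-0.003,0.008,0],0]
    - [[-0.003,0.002,0],0]
    - [[-0.003,-0.006,0],0]
    - [[-0.003,-0.02,0],0]
    - [[0,-0.06,0],0]
    - [[0,-0.15,0],0]
    - [[0,-0.25,0],0]
    - [[0,-0.25,0],0]
    - [[0,-0.25,0],0]
    - [[0,-0.25,0],0]

```text
time: 6.72
tool_pos: [0.5047, 0.2673, 0.2487]
eef_rot: [0.393, -0.585, 0.587, -0.398]
force: [0.8, 0.3, -0.4]
gripper_width: 0.0004
```

```bash
python3 - <<'E'
from h import *
st(); print(snap('wrist','w3')); snap('side','d3')
a=cv2.imread('pics/d3.png')[215:315,345:485]; a=cv2.resize(a,None,fx=5,fy=5,interpolation=cv2.INTER_CUBIC)
cv2.imwrite('pics/d3c.png',a)
E
```

```text
6.7167 Ftool [-0.54  0.45  0.61] r 0.1215 ang 156.69 z 0.2487 yaw -22.0
{'vfov': 61.48329064366758, 'cx': 317.5828187530053, 'cy': 239.88474731321034, 'eye': array([0.53264166, 0.3392307 , 0.3996206 ]), 'attitude': array([-0.1321536 ,  0.02189776, -0.18940764,  0.97271818])}
```

View pics/w3.png

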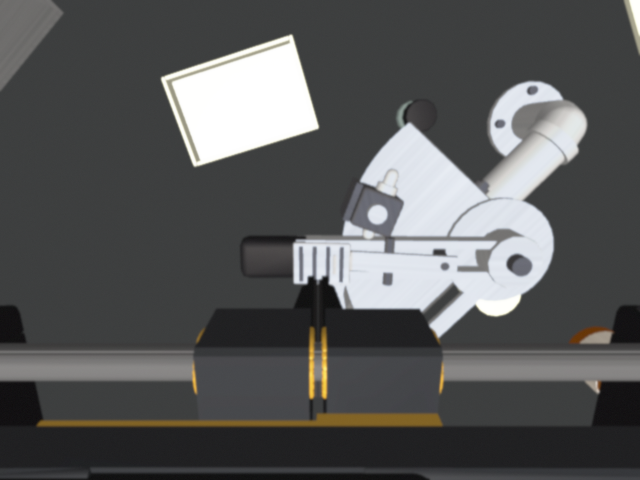

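View pics/d3c.png

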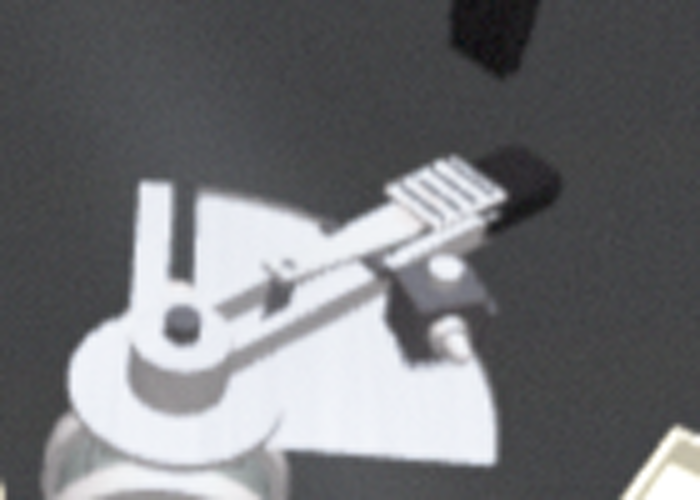

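The wrist view shows the leading strap against the screw tip at about (368,236). The side view agrees, with the latch pad clear of the finger. Lifting off could have dragged the lever slightly, so I'll confirm and re-seat it with a gentle push on the trailing side of the grip.

Call:
step_arm:
  motion:
    - [[0.1,0,-0.08],0]
    - [[0.152,0,-0.114],0]
    - [[0.152,0,-0.114],0]
    - [[0.152,0.1,-0.114],0]
    - [[0.152,0.2,-0.114],0]
    - [[0.152,0.3,-0.114],0]
    - [[0.152,0.32,-0.114],0]
    - [[0.152,0.32,-0.114],0]
    - [[0.152,0.32,-0.114],0]

```text
time: 7.57
tool_pos: [0.4645, 0.2428, 0.1675]
eef_rot: [0.393, -0.585, 0.587, -0.398]
force: [0.3, -0.1, 0.6]
gripper_width: 0.0005
```

Call:
step_arm:
  motion:
    - [[-0.01,0,0],0]
    - [[-0.02,0,0],0]
    - [[-0.03,0,0],0]
    - [[-0.04,0,0],0]
    - [[-0.04,0,0],0]
    - [[-0.04,0,0],0]

```text
time: 8.07
tool_pos: [0.4685, 0.2524, 0.168]
eef_rot: [0.393, -0.585, 0.587, -0.398]
force: [0.6, 0.5, -0.2]
gripper_width: 0.0006
```

```bash
python3 -c "
from h import *
st()"
```

```text
8.0667 Ftool [-0.66  0.2   0.4 ] r 0.1515 ang 167.35 z 0.168 yaw -22.0
```

Call:
step_arm:
  motion:
    - [[-0.005,0,0],0]
    - [[-0.01,0,0],0]
    - [[-0.012,0,0],0]
    - [[-0.012,0,0],0]

```text
time: 8.4
tool_pos: [0.4688, 0.2532, 0.1679]
eef_rot: [0.395, -0.584, 0.588, -0.396]
force: [-3.9, -8.8, 5.5]
gripper_width: 0.0007
```

Call:
step_arm:
  motion:
    - [[-0.004,0,0],0]
    - [[-0.006,0,0],0]
    - [[-0.006,0,0],0]

```text
time: 8.65
tool_pos: [0.4687, 0.2531, 0.1679]
eef_rot: [0.397, -0.583, 0.589, -0.395]
force: [-3.2, -7.0, 3.2]
gripper_width: 0.0005
```

```bash
python3 -c "
from h import *
st()"
```

```text
8.65 Ftool [ 7.72 -3.13 -0.31] r 0.1514 ang 167.06 z 0.1679 yaw -22.0
```

The push met the lever and stalled at once: 8–9 N with no further motion, or about 13–15 N at the screw. So the lever is seated. I'll back straight away sideways, then up.

Call:
step_arm:
  motion:
    - [[0.01,0,0],0]
    - [[0.04,0,0],0]
    - [[0.08,0,0],0]
    - [[0.08,-0.1,0],0]
    - [[0.08,-0.25,0],0]
    - [[0.08,-0.4,0],0]
    - [[0.08,-0.4,0],0]
    - [[0.08,-0.4,0],0]

```text
time: 9.32
tool_pos: [0.4623, 0.2355, 0.2716]
eef_rot: [0.394, -0.583, 0.589, -0.397]
force: [0.0, -0.6, -0.6]
gripper_width: 0.0003
```

```bash
python3 - <<'E'
from h import *
st(); snap('side','d4')
a,b=cv2.imread('pics/d3.png'),cv2.imread('pics/d4.png')
d=cv2.absdiff(a,b).max(2)[255:315,370:450]; print(d.max())
cv2.imwrite('pics/d4v.png',cv2.resize(b[180:330,330:530],None,fx=4,fy=4,interpolation=cv2.INTER_CUBIC))
E
```

```text
9.3167 Ftool [0.53 0.64 0.23] r 0.1549 ang 173.97 z 0.2716 yaw -22.0
12
```

View pics/d4v.png

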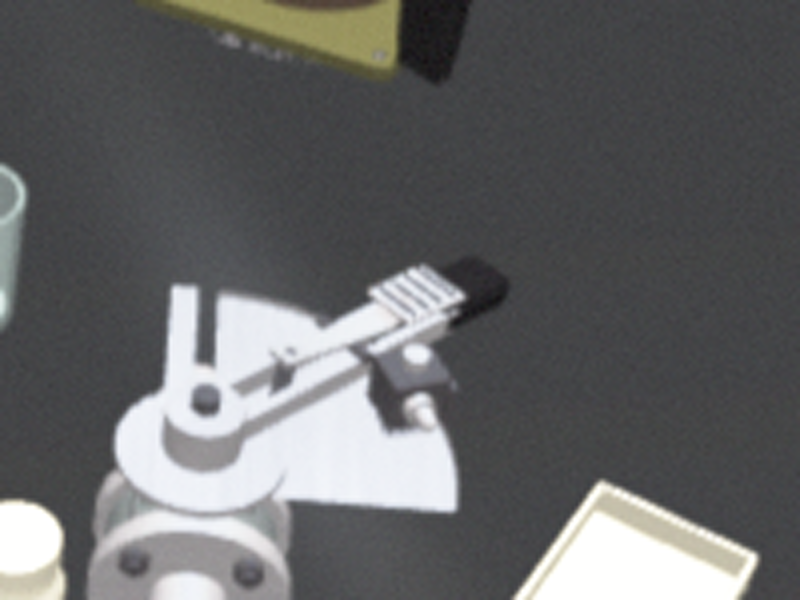

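The lever is unchanged against the stop (only image noise between before and after), and the gripper is clear. I'll hand in.

```bash
python3 -c "
from station import robot
print(robot.close_job())"
```

```text
the job is handed in; nothing more can be done
None
```

The throttle lever is back at idle, resting against the idle-stop screw, and I handed the job in at about 9.3 s of the 54 s. The interface gives no verdict, so this rests on my own checks.

- **What I did:** I pressed the latch pad to its limit with closed fingertips (about 14 N). I then swung the lever about 49° clockwise until the sideways force rose from about 2 N to 12 N and it stopped. That is roughly 14 N at the screw by lever arm, against the 30 N limit.
- **Seating check:** After lifting off, I pushed gently on the trailing side of the grip. It stopped at once at 8–9 N (about 13–15 N at the screw), so there was no gap left.
- **Final pictures:** The lever did not move as I backed away, and the gripper was clear of it. The tool force read near zero before hand-in.
- **Not checked directly:** I could not measure the resting force between lever and screw after release. The arm never touched the bypass valve or any loose item, but I did not re-measure their positions.

No check failed. The camera measurements agreed with each other and with the given heights to 1–3 mm, apart from 7 mm on stated height for the bypass grip, which I only measured roughly.

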